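Open the filter compartment of a bench vacuum pump

TASK

The filter of the small vacuum pump on the bench is due for a change: open its compartment with the fingertips alone. Press the orange snap tab down until the blue cover springs free, then push the cover by the upright face of its thumb ramp, away from the tab, off its seat and along the deck until it rests against the stop at the far end. Only push the cover, do not lift it, and leave the spare filter, the amber bottle and the small vial where they stand.

Things in the scene. Friction and masses are not known exactly. Their poses are not given: they have to be found in the camera images.
- pump: Bench vacuum pump, fixed; case 232 mm long (x -106 to 126), 116 wide, white deck at z = 62 mm. Origin on the worktop; +x: the way the cover slides, from tab to stop; -y: gauge side. Filter well x -28..28. Over the seat (x -36..30) lips at |y| > 37 hook over the cover, tops at z 73; white blocks, also 73 high, at x -56..-38, |y| 24..53. Stop bar across the deck: face at x = 118, top z 71.
- release_tab (a joint): Orange snap tab, sprung, hinged at its outer end (pump x = -100 mm). 0 = up, latched; grows as it is pressed down, at most 0.14 rad; frees the cover at about 0.065 to 0.08 rad and springs back up when let go. Freeing the cover takes 5 to 13 N at the middle of the pad, which sinks 2 mm by then and 3.5 mm at its end.
- tab_pad (a point): Centre of the top of the orange tab's pressing pad; at x = -75, y = 0, z = 70 mm of the pump when up. The pad is 34 mm long (along the pump's x) and 38 mm wide, with 1 mm grip ribs, and stands 8 mm proud of the white case beside it.
- filter_cover: Blue sliding cover, loose, about 60 g: plate 72 (x) x 82 (y) x 5 mm with a loop at its -x end (to x = -50) round the tab's catch. Origin: centre of the underside; axes as the pump's. Latched it lies at x = 0, y = 0, z = 62 mm of the pump. Freed, spring ejectors push it about 12 mm along +x, where it stays; then it slides with about 1 N. Against the stop its origin is at x = 82 mm.
- push_face (a point): Middle of the upright push face of the thumb ramp on the blue cover, at x = -6, z = 12 mm of the cover. It looks to -x (to the tab), is 50 mm wide (y) and reaches from 5 mm (top of the plate) to 19 mm above the cover's underside. Behind it the ramp slopes down to the plate; before it the plate is flat for 30 mm. Push it along the pump's +x.
- spare_filter: New pleated filter, white in a blue frame, 52x60x13 mm, lying loose beyond the stop end of the pump. The origin is the centre of its underside. To be left alone.
- amber_bottle: Amber reagent bottle with blue cap, 60 mm across, 121 mm tall, standing loose beside the tab end of the pump. The origin is the centre of its underside. To be left alone.
- drop_vial: Small clear vial with an orange cap, 25 mm across, 63 mm tall, standing loose beyond the stop end of the pump. The origin is the centre of its underside. To be left alone.
There are look-alikes about, which are no part of the job. What is meant by the filter_cover is not green or pink, and is the larger of those in its own colour.

How it is judged:
By the outcome, as a careful person would: the job done as asked, in the order asked, and still so for the second after the job is handed in, with the robot touching nothing.
It also fails if it takes over 35 s, if anything falls off the work surface, if the arm or the gripper's body presses on something with over 40 N, if the wrist force passes 120 N, or if a joint passes its speed limit or range.

ROBOT

A 6-joint arm with a two-finger parallel gripper is mounted at the origin on a cart in front of the work surface, level with it; the furniture and walls round the work are solid. World frame = base frame: x ahead of the robot, y to its left, z up, the work surface at z = 0. Lengths are in m, angles in rad, forces in N, time in s.
With the tool pointing down it reaches from about 0.15 to 0.775 m from the base axis. Payload 6.1 kg.
Tool frame: the origin (TCP) lies on the mounting face of the last link; the fingertips stand 173 mm ahead of it and the grasp point (between the pads) lies bot.grip_depth ahead of it (bot.grip_depth is the distance from the TCP to the grasp point, in m); z points along the fingers, y is the line along which they close (so a half turn about z gives the same grasp; the last joint's range is limited). The gripper opens to 85 mm and grips with 20 to 120 N. Pads are 22 mm wide; open, the fingers measure 114 mm over their backs; the gripper's body (76 mm by 85 mm) begins 54 mm behind the grasp point. The pads swing forward as they close: fully open they stand 13 mm farther back than shut.
Start: joints at [1.247, 0.126, -0.04, 1.405, 0, 1.571], TCP at [0.167, 0.498, 0.405] pointing down, gripper open.
Joint ranges: [-2.72, 2.72], [-0.95, 1.95], [-1.27, 1.35], [-1.78, 2.02], [-1.46, 1.47], [-3.14, 3.14]. Speed limits (rad/s): [2.39, 2.39, 3.01, 3.14, 3.14, 3.14].

INTERFACE

Orientations are given as a unit quaternion [w, x, y, z].
In Python, from bench import bot, get_image, get_calibration, order gives the robot as it stands.
- The arm moves only by the tool play_rows, never from a script. Its argument "steps" is a list of rows, each an object of numbers: "jaw": the finger opening in m, from 0 to 0.0854; "tx", "ty", "tz": the shift along the tool's x, y, z in m; "spin": the turn about the tool's z in rad. In form: [{"jaw": .., "tx": .., "ty": .., "tz": .., "spin": ..}, ...]. A call has exactly 10 rows; each row shifts and turns the commanded pose from where the row before left it, along the tool's axes as they then stand; what a row does not reach is not made up. A row lasts 1/10 s, in which the tool goes at most 50 mm and 8.59 degrees, less where a joint would pass 70% of its speed; a pose out of reach is approached as far as the arm can. A call is refused whole if a number of a shift passes 0.05 or a number of a turn 0.15, either way. A call with a gripper value outside its range is refused whole. The fingers move at their own pace and stop on an object; "newtons" is the grip in N (left out, the last holds). Time passes only in rows, so rows that do not move let the fingers close, or fill a call up. It gives the time, the measured TCP pose, the force, the opening and the grip force at its end, in the units of the state.
- bot.get_obs(): the state, without advancing time (a new reading comes with each control period).
- get_image(name): name is "side" or "top"; returns the picture (400x640x3 uint8, red, green, blue); there is no depth.
- get_calibration(name): a dict with "K" (3x3 intrinsics, pixels), "rvec" (rotation vector, rad) and "tvec" (3), from world to camera coordinates, as OpenCV has them. Camera axes: x right, y down, z forward; pixel columns grow to the right and rows downward; lengths in m; the calibration is good to about 2 mm. A picture is of the moment at which its call begins. get_calibration takes no time and is no camera call.
- order.sign_off(): hands the job in; it is judged then, once.
The state is a dict: "time_s": time; "joint_pos": joint angles; "dq": joint speeds; "joint_efforts": joint torques, N m; "ee_pos": TCP position; "tcp_rot": TCP orientation; "contact_force": force on the tool from outside, world axes, zero at the start; "wrist_torque": the same for the moment, N m; "width": finger opening in m; "gripper_force": force on a finger pad.
Only numpy, scipy, OpenCV 4.12 (cv2) and the standard library are available. Lean on these libraries where they do the work, as an engineer would, in place of code of your own. Each camera call takes 0.05 s, during which the arm holds its last target. There are 200 camera calls.

## Working session

There is one attempt and no reset: what is moved stays moved. The work goes in short steps, Python scripts to look and compute and a tool call to move; the robot and the scene stay as the last step left them, time stands still between calls to the robot, and variables do not carry over. Pictures are saved under pics/ and viewed, at most 10 in all, crops included, and the job is handed in when it is done.

Besides the shell and the picture viewer there is one more tool, called after "Emit:" in YAML: its name, and indented under it one key for each argument. play_rows: Moves the arm, as the interface text tells. Its arguments: {"type":"object","properties":{"steps":{"type":"array","items":{"type":"object","properties":{"jaw":{"type":"number"},"tx":{"type":"number"},"ty":{"type":"number"},"tz":{"type":"number"},"spin":{"type":"number"}}}},"newtons":{"type":"number"}},"required":["steps"]}

```bash
mkdir -p pics; python3 - <<'E'
from bench import bot,get_image,get_calibration
import cv2
for n in("side","top"):
    cv2.imwrite(f"pics/{n}0.png",cv2.cvtColor(get_image(n),cv2.COLOR_RGB2BGR)); c=get_calibration(n); print(n,c)
o=bot.get_obs(); print(o["ee_pos"],o["tcp_rot"],o["width"],bot.grip_depth,o["time_s"])
E
```

```text
side {'K': array([[443.11506648,   0.        , 319.46582212],
       [  0.        , 443.11506648, 201.44726547],
       [  0.        ,   0.        ,   1.        ]]), 'rvec': array([ 1.98490725, -0.46225389,  0.32649862]), 'tvec': array([-0.4844029 ,  0.11563865,  0.89798571])}
top {'K': array([[475.88095938,   0.        , 324.99539279],
       [  0.        , 475.88095938, 199.86867367],
       [  0.        ,   0.        ,   1.        ]]), 'rvec': array([ 2.18745381, -2.12204172,  0.14207088]), 'tvec': array([-0.13208547,  0.47921142,  1.13085231])}
[0.1669838  0.49758715 0.4040129 ] [-1.28424807e-04  1.61202160e-01  9.86921140e-01 -7.14362679e-04] 0.08496621626865732 0.1547 0.1
```

View pics/top0.png

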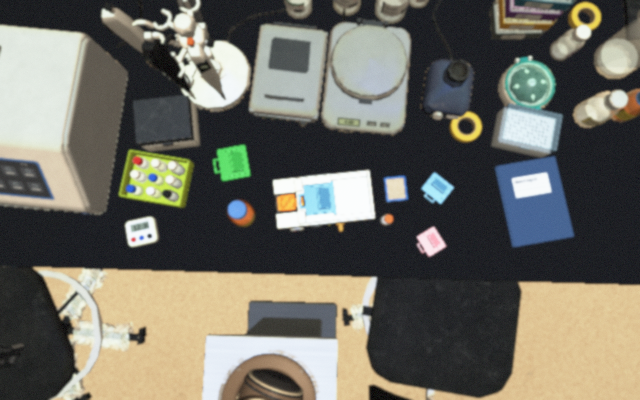

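View pics/side0.png

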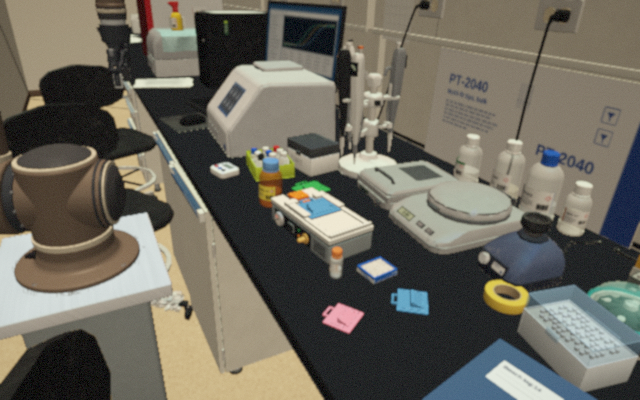

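The top view shows the pump at px (275–375, 170–228). Its orange tab is at about (287,202) and its blue cover at about (320,198), with +x pointing right in the image. The bottle is at (240,212), the vial at (387,219) and the filter at (396,188). The loose blue, green and pink plates are look-alikes.

```bash
cat > h.py <<'E'
import numpy as np,cv2
from bench import bot,get_image,get_calibration
def ray(n,px,z):
    c=get_calibration(n);R=cv2.Rodrigues(c["rvec"])[0];C=-R.T@c["tvec"]
    d=R.T@np.linalg.solve(c["K"],[px[0],px[1],1.]); return C+d*(z-C[2])/d[2]
def proj(n,P):
    c=get_calibration(n);return cv2.projectPoints(np.float64(P).reshape(-1,1,3),c["rvec"],c["tvec"],c["K"],None)[0][:,0]
def mask(im,col):
    h=cv2.cvtColor(im,cv2.COLOR_RGB2HSV)
    lo,hi={"white":((0,0,185),(180,50,255)),"orange":((8,130,120),(22,255,255)),"blue":((95,60,120),(112,255,255))}[col]
    return cv2.inRange(h,lo,hi)
def blobs(im,col,roi,amin=30):
    m=mask(im,col);k=np.zeros_like(m);x0,y0,x1,y1=roi;k[y0:y1,x0:x1]=m[y0:y1,x0:x1]
    cs=cv2.findContours(k,cv2.RETR_EXTERNAL,cv2.CHAIN_APPROX_NONE)[0]
    return sorted([c for c in cs if cv2.contourArea(c)>amin],key=cv2.contourArea)[::-1]
E
cat > m.py <<'E'
from h import *
im=get_image("top")
for col,z in(("white",.062),("orange",.070),("blue",.067)):
    for c in blobs(im,col,(265,160,380,235))[:2]:
        r=cv2.minAreaRect(c); q=cv2.boxPoints(r); W=np.array([ray("top",p,z) for p in q])
        ce=W.mean(0); e=W[1]-W[0],W[2]-W[1]
        print(col,np.round(r[0],1),ce.round(4),[(round(np.linalg.norm(v),4),round(np.degrees(np.arctan2(v[1],v[0])),1)) for v in e])
im=cv2.cvtColor(im,cv2.COLOR_RGB2BGR)[155:240,220:410]
cv2.imwrite("pics/crop1.png",cv2.resize(im,None,fx=4,fy=4,interpolation=cv2.INTER_CUBIC))
s=cv2.cvtColor(get_image("side"),cv2.COLOR_RGB2BGR)[140:290,240:410]
cv2.imwrite("pics/crop2.png",cv2.resize(s,None,fx=4,fy=4,interpolation=cv2.INTER_CUBIC))
E
python3 m.py
```

```text
white [323.4 199.7] [ 0.4798 -0.1137  0.062 ] [(np.float64(0.2345), np.float64(-81.8)), (np.float64(0.1218), np.float64(-172.7))]
orange [286.  202.5] [ 0.4689 -0.0258  0.07  ] [(np.float64(0.0425), np.float64(-88.2)), (np.float64(0.0404), np.float64(-177.8))]
orange [339.5 227. ] [ 0.4149 -0.1534  0.07  ] [(np.float64(0.0164), np.float64(-88.3)), (np.float64(0.0188), np.float64(-178.6))]
blue [316.4 198.6] [ 0.4809 -0.097   0.067 ] [(np.float64(0.0809), np.float64(-82.5)), (np.float64(0.0721), np.float64(-172.7))]
```

View pics/crop1.png

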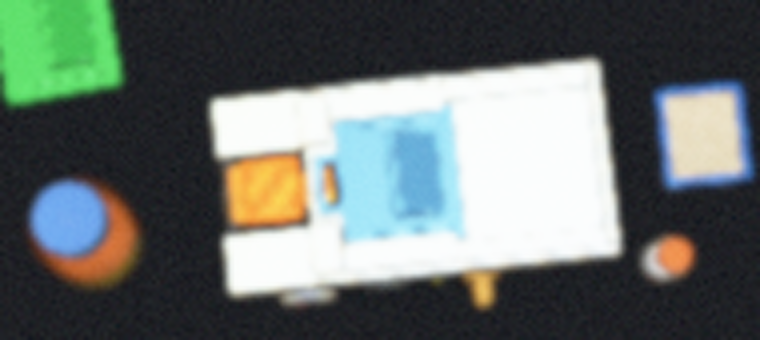

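View pics/crop2.png

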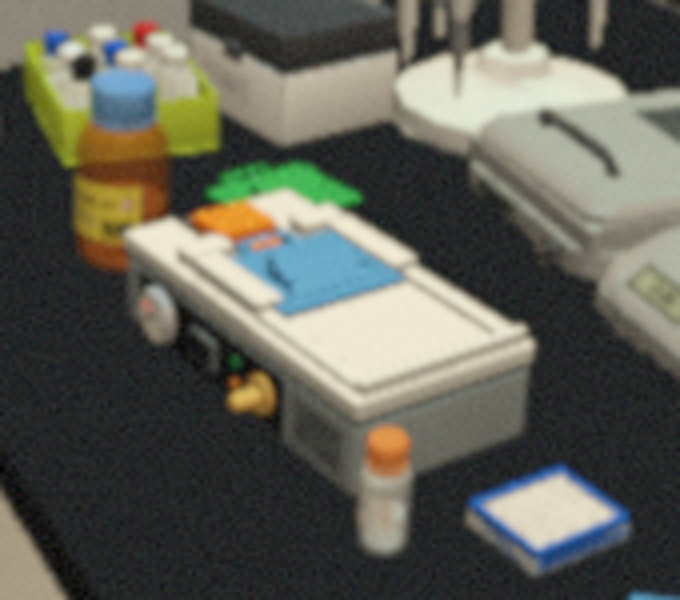

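The crops confirm it. The pump's long axis has a heading of about -82.2°, its origin is at about (0.479, -0.103), and the deck measures 234 x 122 mm against 232 x 116 given. The pad centre should be at about (0.469, -0.029), which fits the orange blob. I'll spin so that tool x = pump -x and close the jaw.

Emit:
play_rows:
  steps:
    - {"jaw": 0,"spin": 0.15}
    - {"jaw": 0,"spin": 0.15}
    - {"jaw": 0,"spin": 0.15}
    - {"jaw": 0,"spin": 0.15}
    - {"jaw": 0,"spin": 0.15}
    - {"jaw": 0,"spin": 0.15}
    - {"jaw": 0,"spin": 0.15}
    - {"jaw": 0,"spin": 0.06}
    - {"jaw": 0}
    - {"jaw": 0}
  newtons: 40

```text
$.steps[0]: bad value
```

```bash
cat > g.py <<'E'
from h import *
import sys
from scipy.spatial.transform import Rotation as Ro
o=bot.get_obs(); R=Ro.from_quat(o["tcp_rot"],scalar_first=True).as_matrix()
a=np.radians(-82.2);u=np.array([np.cos(a),np.sin(a),0]);v=np.array([-u[1],u[0],0]);O=np.array([.479,-.103,0])
p=o["ee_pos"]+R[:,2]*.173-O
print("t",o["time_s"],"toolx deg",np.degrees(np.arctan2(R[1,0],R[0,0])).round(2),"tip in pump mm",(1e3*np.array([p@u,p@v,p[2]])).round(1),"F",np.round([o["contact_force"]@u,o["contact_force"]@v,o["contact_force"][2]],1),"w",round(o["width"],4))
if len(sys.argv)>1:
    t=np.array(list(map(float,sys.argv[1:4])))/1e3; T=O+t[0]*u+t[1]*v+[0,0,t[2]]
    print("tool shift",(R.T@(T-O-p)).round(4))
E
python3 g.py -75 0 130
```

```text
t 0.2 toolx deg 161.45 tip in pump mm [-637.3 -227.7  231.2] F [0.9 0.1 0.9] w 0.0852
tool shift [-0.4536 -0.4027  0.1016]
```

Emit:
play_rows:
  steps:
    - {"jaw": 0.0,"tx": 0,"ty": 0,"tz": 0,"spin": 0.14}
    - {"jaw": 0.0,"tx": 0,"ty": 0,"tz": 0,"spin": 0.14}
    - {"jaw": 0.0,"tx": 0,"ty": 0,"tz": 0,"spin": 0.14}
    - {"jaw": 0.0,"tx": 0,"ty": 0,"tz": 0,"spin": 0.14}
    - {"jaw": 0.0,"tx": 0,"ty": 0,"tz": 0,"spin": 0.14}
    - {"jaw": 0.0,"tx": 0,"ty": 0,"tz": 0,"spin": 0.14}
    - {"jaw": 0.0,"tx": 0,"ty": 0,"tz": 0,"spin": 0.14}
    - {"jaw": 0.0,"tx": 0,"ty": 0,"tz": 0,"spin": 0.13}
    - {"jaw": 0.0,"tx": 0,"ty": 0,"tz": 0,"spin": 0}
    - {"jaw": 0.0,"tx": 0,"ty": 0,"tz": 0,"spin": 0}
  newtons: 40

```text
time_s: 1.2
ee_pos: [0.167, 0.4977, 0.4046]
tcp_rot: [0.0, 0.656, 0.755, -0.0]
contact_force: [-0.3, 0.3, 0.6]
width: 0.0
gripper_force: 0.0
```

```bash
python3 g.py -75 0 130
```

```text
t 1.2 toolx deg 98.03 tip in pump mm [-637.4 -227.6  231.6] F [-0.3 -0.3  0.6] w 0.0
tool shift [-0.5633  0.2253  0.1017]
```

Emit:
play_rows:
  steps:
    - {"jaw": 0.0,"tx": -0.028,"ty": 0.0113,"tz": 0,"spin": 0}
    - {"jaw": 0.0,"tx": -0.028,"ty": 0.0113,"tz": 0,"spin": 0}
    - {"jaw": 0.0,"tx": -0.028,"ty": 0.0113,"tz": 0,"spin": 0}
    - {"jaw": 0.0,"tx": -0.028,"ty": 0.0113,"tz": 0,"spin": 0}
    - {"jaw": 0.0,"tx": -0.028,"ty": 0.0113,"tz": 0,"spin": 0}
    - {"jaw": 0.0,"tx": -0.028,"ty": 0.0113,"tz": 0,"spin": 0}
    - {"jaw": 0.0,"tx": -0.028,"ty": 0.0113,"tz": 0,"spin": 0}
    - {"jaw": 0.0,"tx": -0.028,"ty": 0.0113,"tz": 0,"spin": 0}
    - {"jaw": 0.0,"tx": -0.028,"ty": 0.0113,"tz": 0,"spin": 0}
    - {"jaw": 0.0,"tx": -0.028,"ty": 0.0113,"tz": 0,"spin": 0}

```text
time_s: 2.2
ee_pos: [0.3176, 0.2346, 0.4048]
tcp_rot: [0.0, 0.656, 0.755, 0.0]
contact_force: [0.9, 0.4, -0.6]
width: -0.0
gripper_force: 0.0
```

Emit:
play_rows:
  steps:
    - {"jaw": 0.0,"tx": -0.031,"ty": 0.0125,"tz": 0,"spin": 0}
    - {"jaw": 0.0,"tx": -0.031,"ty": 0.0125,"tz": 0,"spin": 0}
    - {"jaw": 0.0,"tx": -0.031,"ty": 0.0125,"tz": 0,"spin": 0}
    - {"jaw": 0.0,"tx": -0.031,"ty": 0.0125,"tz": 0,"spin": 0}
    - {"jaw": 0.0,"tx": -0.031,"ty": 0.0125,"tz": 0,"spin": 0}
    - {"jaw": 0.0,"tx": -0.031,"ty": 0.0125,"tz": 0,"spin": 0}
    - {"jaw": 0.0,"tx": -0.031,"ty": 0.0125,"tz": 0,"spin": 0}
    - {"jaw": 0.0,"tx": -0.031,"ty": 0.0125,"tz": 0,"spin": 0}
    - {"jaw": 0.0,"tx": -0.03,"ty": 0.0125,"tz": 0,"spin": 0}
    - {"jaw": 0.0,"tx": 0,"ty": 0,"tz": 0,"spin": 0}

```text
time_s: 3.2
ee_pos: [0.4681, -0.0267, 0.4042]
tcp_rot: [0.0, 0.658, 0.753, -0.0]
contact_force: [0.4, 0.4, -0.6]
width: 0.0003
gripper_force: 0.0
```

```bash
python3 g.py -73 0 90
```

```text
t 3.2 toolx deg 97.78 tip in pump mm [-76.9  -0.5 231.2] F [-0.3  0.4 -0.6] w 0.0003
tool shift [-0.0038  0.0005  0.1412]
```

Next I'll descend to tip z ≈ 80 mm, 10 mm above the pad.

Emit:
play_rows:
  steps:
    - {"jaw": 0.0,"tx": -0.002,"ty": 0,"tz": 0.025,"spin": 0}
    - {"jaw": 0.0,"tx": -0.002,"ty": 0,"tz": 0.025,"spin": 0}
    - {"jaw": 0.0,"tx": 0,"ty": 0,"tz": 0.025,"spin": 0}
    - {"jaw": 0.0,"tx": 0,"ty": 0,"tz": 0.025,"spin": 0}
    - {"jaw": 0.0,"tx": 0,"ty": 0,"tz": 0.02,"spin": 0}
    - {"jaw": 0.0,"tx": 0,"ty": 0,"tz": 0.015,"spin": 0}
    - {"jaw": 0.0,"tx": 0,"ty": 0,"tz": 0.01,"spin": 0}
    - {"jaw": 0.0,"tx": 0,"ty": 0,"tz": 0.005,"spin": 0}
    - {"jaw": 0.0,"tx": 0,"ty": 0,"tz": 0,"spin": 0}
    - {"jaw": 0.0,"tx": 0,"ty": 0,"tz": 0,"spin": 0}

```text
time_s: 4.2
ee_pos: [0.4674, -0.0281, 0.2554]
tcp_rot: [0.0, 0.657, 0.754, 0.0]
contact_force: [-0.1, -0.3, -0.1]
width: 0.0
gripper_force: 0.0
```

```bash
python3 g.py -75 0 70; python3 - <<'E'
from h import *
s=cv2.cvtColor(get_image("side"),cv2.COLOR_RGB2BGR)[120:270,230:400]
t=cv2.cvtColor(get_image("top"),cv2.COLOR_RGB2BGR)[120:270,230:400]
cv2.imwrite("pics/c3.png",cv2.resize(np.hstack([s,t]),(796,351),interpolation=cv2.INTER_CUBIC))
E
```

```text
t 4.2 toolx deg 97.88 tip in pump mm [-75.7  -1.2  82.4] F [ 0.3 -0.1 -0.1] w 0.0
tool shift [-0.0007  0.0012  0.0124]
```

View pics/c3.png

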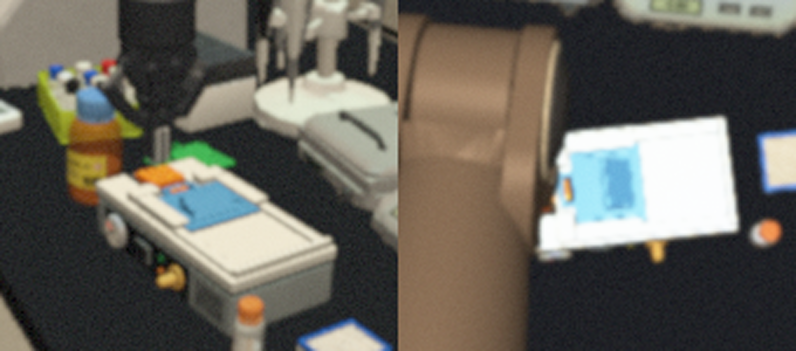

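The closed fingertips stand right over the orange pad, clear of the bottle. Next I'll lower them to contact and press.

Emit:
play_rows:
  steps:
    - {"jaw": 0.0,"tx": 0,"ty": 0.001,"tz": 0.004,"spin": 0}
    - {"jaw": 0.0,"tx": 0,"ty": 0,"tz": 0.004,"spin": 0}
    - {"jaw": 0.0,"tx": 0,"ty": 0,"tz": 0.002,"spin": 0}
    - {"jaw": 0.0,"tx": 0,"ty": 0,"tz": 0.001,"spin": 0}
    - {"jaw": 0.0,"tx": 0,"ty": 0,"tz": 0.001,"spin": 0}
    - {"jaw": 0.0,"tx": 0,"ty": 0,"tz": 0.001,"spin": 0}
    - {"jaw": 0.0,"tx": 0,"ty": 0,"tz": 0.001,"spin": 0}
    - {"jaw": 0.0,"tx": 0,"ty": 0,"tz": 0.0005,"spin": 0}
    - {"jaw": 0.0,"tx": 0,"ty": 0,"tz": 0,"spin": 0}
    - {"jaw": 0.0,"tx": 0,"ty": 0,"tz": 0,"spin": 0}

```text
time_s: 5.3
ee_pos: [0.468, -0.0282, 0.2413]
tcp_rot: [0.0, 0.657, 0.754, 0.0]
contact_force: [-4.1, -0.9, 9.0]
width: -0.0002
gripper_force: 4.9
```

```bash
cat > b.py <<'E'
from h import *
im=get_image("top")
a=np.radians(-82.2);u=np.array([np.cos(a),np.sin(a),0]);v=np.array([-u[1],u[0],0]);O=np.array([.479,-.103,0])
c=blobs(im,"blue",(290,160,385,235))[0][:,0]
P=np.array([ray("top",p,.067)-O for p in c]);X=P@u;Y=P@v
print("blue pump x",(1e3*X.min()).round(1),(1e3*X.max()).round(1),"y",(1e3*Y.min()).round(1),(1e3*Y.max()).round(1))
E
python3 g.py; python3 b.py
```

```text
t 5.3 toolx deg 97.85 tip in pump mm [-75.6  -0.7  68.3] F [ 0.3 -4.1  9. ] w -0.0002
blue pump x -38.5 46.4 y -36.9 40.4
```

The cover's front edge moved from about 35 to 46 mm, so it has sprung free by 12 mm at 9 N. Next I'll lift, go behind the push face and look at it.

Emit:
play_rows:
  steps:
    - {"jaw": 0.0,"tx": 0,"ty": 0,"tz": -0.005,"spin": 0}
    - {"jaw": 0.0,"tx": 0,"ty": 0,"tz": -0.01,"spin": 0}
    - {"jaw": 0.0,"tx": 0,"ty": 0,"tz": -0.015,"spin": 0}
    - {"jaw": 0.0,"tx": -0.013,"ty": 0,"tz": 0,"spin": 0}
    - {"jaw": 0.0,"tx": -0.015,"ty": 0,"tz": 0,"spin": 0}
    - {"jaw": 0.0,"tx": -0.015,"ty": 0,"tz": 0,"spin": 0}
    - {"jaw": 0.0,"tx": -0.013,"ty": 0,"tz": 0,"spin": 0}
    - {"jaw": 0.0,"tx": -0.009,"ty": 0,"tz": 0,"spin": 0}
    - {"jaw": 0.0,"tx": 0,"ty": 0,"tz": 0,"spin": 0}
    - {"jaw": 0.0,"tx": 0,"ty": 0,"tz": 0,"spin": 0}

```text
time_s: 6.35
ee_pos: [0.477, -0.0927, 0.27]
tcp_rot: [-0.0, 0.657, 0.754, -0.0]
contact_force: [0.6, -0.9, -0.5]
width: -0.0001
gripper_force: 0.0
```

```bash
python3 g.py -11 0 73; python3 - <<'E'
from h import *
s=cv2.cvtColor(get_image("side"),cv2.COLOR_RGB2BGR)[140:260,250:390]
cv2.imwrite("pics/c4.png",cv2.resize(s,None,fx=4.5,fy=4.5,interpolation=cv2.INTER_CUBIC))
E
```

```text
t 6.35 toolx deg 97.81 tip in pump mm [-10.6  -0.7  97. ] F [ 0.9  0.5 -0.5] w -0.0001
tool shift [0.0004 0.0007 0.024 ]
```

View pics/c4.png

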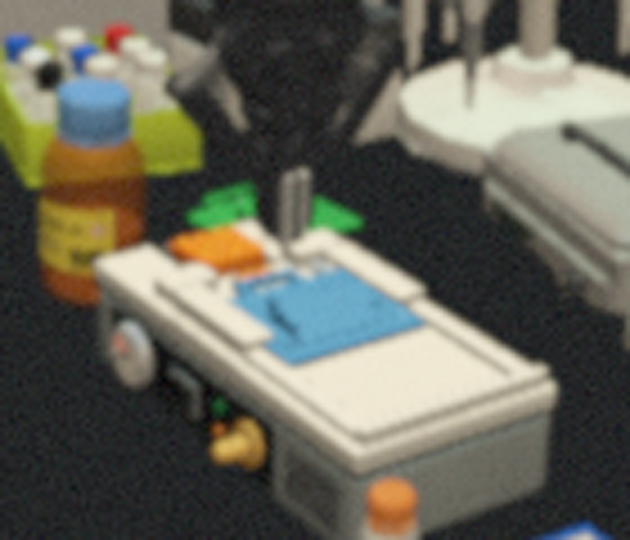

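The cover is clear of the tab and the fingertips hang above the plate, behind the ramp. Next I'll descend to z ≈ 73 mm.

Emit:
play_rows:
  steps:
    - {"jaw": 0.0,"tx": 0.001,"ty": 0.0005,"tz": 0.005,"spin": 0}
    - {"jaw": 0.0,"tx": 0,"ty": 0,"tz": 0.005,"spin": 0}
    - {"jaw": 0.0,"tx": 0,"ty": 0,"tz": 0.005,"spin": 0}
    - {"jaw": 0.0,"tx": 0,"ty": 0,"tz": 0.004,"spin": 0}
    - {"jaw": 0.0,"tx": 0,"ty": 0,"tz": 0.003,"spin": 0}
    - {"jaw": 0.0,"tx": 0,"ty": 0,"tz": 0.002,"spin": 0}
    - {"jaw": 0.0,"tx": 0,"ty": 0,"tz": 0,"spin": 0}
    - {"jaw": 0.0,"tx": -0.002,"ty": 0,"tz": 0,"spin": 0}
    - {"jaw": 0.0,"tx": -0.002,"ty": 0,"tz": 0,"spin": 0}
    - {"jaw": 0.0,"tx": 0,"ty": 0,"tz": 0,"spin": 0}

```text
time_s: 7.4
ee_pos: [0.4781, -0.0957, 0.2464]
tcp_rot: [0.0, 0.657, 0.754, 0.0]
contact_force: [0.3, -0.1, -0.0]
width: 0.0002
gripper_force: 0.0
```

```bash
python3 g.py 65 0 73; python3 b.py
```

```text
t 7.4 toolx deg 97.83 tip in pump mm [-7.3  0.2 73.4] F [ 0.1  0.3 -0. ] w 0.0002
tool shift [-0.0723 -0.0002  0.0004]
blue pump x 27.9 46.4 y -36.7 10.7
```

Emit:
play_rows:
  steps:
    - {"jaw": 0.0,"tx": -0.002,"ty": 0,"tz": 0,"spin": 0}
    - {"jaw": 0.0,"tx": -0.003,"ty": 0,"tz": 0,"spin": 0}
    - {"jaw": 0.0,"tx": -0.004,"ty": 0,"tz": 0,"spin": 0}
    - {"jaw": 0.0,"tx": -0.004,"ty": 0,"tz": 0,"spin": 0}
    - {"jaw": 0.0,"tx": -0.004,"ty": 0,"tz": 0,"spin": 0}
    - {"jaw": 0.0,"tx": -0.004,"ty": 0,"tz": 0,"spin": 0}
    - {"jaw": 0.0,"tx": -0.004,"ty": 0,"tz": 0,"spin": 0}
    - {"jaw": 0.0,"tx": -0.004,"ty": 0,"tz": 0,"spin": 0}
    - {"jaw": 0.0,"tx": -0.003,"ty": 0,"tz": 0,"spin": 0}
    - {"jaw": 0.0,"tx": -0.002,"ty": 0,"tz": 0,"spin": 0}

```text
time_s: 8.45
ee_pos: [0.4826, -0.1294, 0.2462]
tcp_rot: [0.0, 0.657, 0.754, 0.0]
contact_force: [0.4, -0.1, -0.1]
width: -0.0003
gripper_force: 0.3
```

```bash
python3 g.py 65 0 73; python3 b.py
```

```text
t 8.45 toolx deg 97.84 tip in pump mm [26.6  0.  73.2] F [ 0.1  0.4 -0.1] w -0.0003
tool shift [-0.0384 -0.0001  0.0002]Traceback (most recent call last):
  File "b.py", line 4, in <module>
    c=blobs(im,"blue",(290,160,385,235))[0][:,0]
      ~~~~~~~~~~~~~~~~~~~~~~~~~~~~~~~~~~^^^
IndexError: list index out of range
```

```bash
python3 - <<'E'
from h import *
s=cv2.cvtColor(get_image("side"),cv2.COLOR_RGB2BGR)[140:260,250:390]
cv2.imwrite("pics/c5.png",cv2.resize(s,None,fx=4.5,fy=4.5,interpolation=cv2.INTER_CUBIC))
E
```

```text
(no output)
```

View pics/c5.png

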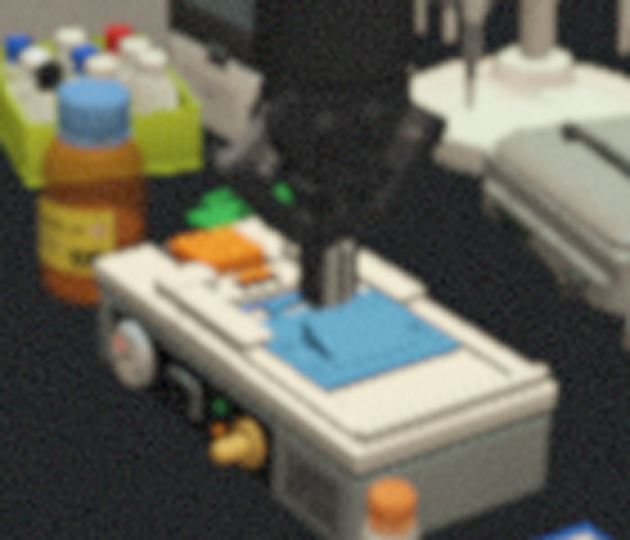

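The cover slides ahead of the fingers, straight and flat, so I'll keep pushing.

Emit:
play_rows:
  steps:
    - {"jaw": 0.0,"tx": -0.003,"ty": 0,"tz": 0,"spin": 0}
    - {"jaw": 0.0,"tx": -0.004,"ty": 0,"tz": 0,"spin": 0}
    - {"jaw": 0.0,"tx": -0.004,"ty": 0,"tz": 0,"spin": 0}
    - {"jaw": 0.0,"tx": -0.004,"ty": 0,"tz": 0,"spin": 0}
    - {"jaw": 0.0,"tx": -0.004,"ty": 0,"tz": 0,"spin": 0}
    - {"jaw": 0.0,"tx": -0.004,"ty": 0,"tz": 0,"spin": 0}
    - {"jaw": 0.0,"tx": -0.004,"ty": 0,"tz": 0,"spin": 0}
    - {"jaw": 0.0,"tx": -0.003,"ty": 0,"tz": 0,"spin": 0}
    - {"jaw": 0.0,"tx": -0.002,"ty": 0,"tz": 0,"spin": 0}
    - {"jaw": 0.0,"tx": -0.001,"ty": 0,"tz": 0,"spin": 0}

```text
time_s: 9.55
ee_pos: [0.4871, -0.162, 0.2462]
tcp_rot: [-0.0, 0.657, 0.754, 0.0]
contact_force: [0.2, 0.1, -0.2]
width: 0.0001
gripper_force: 0.1
```

Emit:
play_rows:
  steps:
    - {"jaw": 0.0,"tx": -0.001,"ty": 0,"tz": 0,"spin": 0}
    - {"jaw": 0.0,"tx": -0.001,"ty": 0,"tz": 0,"spin": 0}
    - {"jaw": 0.0,"tx": -0.001,"ty": 0,"tz": 0,"spin": 0}
    - {"jaw": 0.0,"tx": -0.001,"ty": 0,"tz": 0,"spin": 0}
    - {"jaw": 0.0,"tx": -0.001,"ty": 0,"tz": 0,"spin": 0}
    - {"jaw": 0.0,"tx": 0,"ty": 0,"tz": 0,"spin": 0}
    - {"jaw": 0.0,"tx": 0,"ty": 0,"tz": 0,"spin": 0}
    - {"jaw": 0.0,"tx": 0,"ty": 0,"tz": 0,"spin": 0}
    - {"jaw": 0.0,"tx": 0,"ty": 0,"tz": 0,"spin": 0}
    - {"jaw": 0.0,"tx": 0,"ty": 0,"tz": 0,"spin": 0}

```text
time_s: 10.55
ee_pos: [0.4878, -0.1667, 0.2462]
tcp_rot: [0.0, 0.657, 0.754, -0.0]
contact_force: [-0.6, 1.0, -0.8]
width: 0.0004
gripper_force: 0.0
```

```bash
python3 g.py 65 0 73
```

```text
t 10.55 toolx deg 97.85 tip in pump mm [64.3  0.1 73.2] F [-1.1 -0.4 -0.8] w 0.0004
tool shift [-0.0007 -0.0001  0.0002]
```

Emit:
play_rows:
  steps:
    - {"jaw": 0.0,"tx": -0.0005,"ty": 0,"tz": 0,"spin": 0}
    - {"jaw": 0.0,"tx": -0.0005,"ty": 0,"tz": 0,"spin": 0}
    - {"jaw": 0.0,"tx": -0.0005,"ty": 0,"tz": 0,"spin": 0}
    - {"jaw": 0.0,"tx": -0.0005,"ty": 0,"tz": 0,"spin": 0}
    - {"jaw": 0.0,"tx": 0,"ty": 0,"tz": 0,"spin": 0}
    - {"jaw": 0.0,"tx": 0,"ty": 0,"tz": 0,"spin": 0}
    - {"jaw": 0.0,"tx": 0,"ty": 0,"tz": 0,"spin": 0}
    - {"jaw": 0.0,"tx": 0,"ty": 0,"tz": 0,"spin": 0}
    - {"jaw": 0.0,"tx": 0,"ty": 0,"tz": 0,"spin": 0}
    - {"jaw": 0.0,"tx": 0,"ty": 0,"tz": 0,"spin": 0}

```text
time_s: 11.55
ee_pos: [0.488, -0.1687, 0.2462]
tcp_rot: [0.0, 0.657, 0.754, -0.0]
contact_force: [0.7, -0.4, 0.3]
width: 0.0
gripper_force: 0.0
```

```bash
python3 g.py 65 0 73; python3 - <<'E'
from h import *
s=cv2.cvtColor(get_image("side"),cv2.COLOR_RGB2BGR)[140:260,250:390]
cv2.imwrite("pics/c6.png",cv2.resize(s,None,fx=4.5,fy=4.5,interpolation=cv2.INTER_CUBIC))
E
```

```text
t 11.55 toolx deg 97.85 tip in pump mm [66.4  0.  73.2] F [0.5 0.6 0.3] w 0.0
tool shift [ 0.0014 -0.      0.0002]
```

View pics/c6.png

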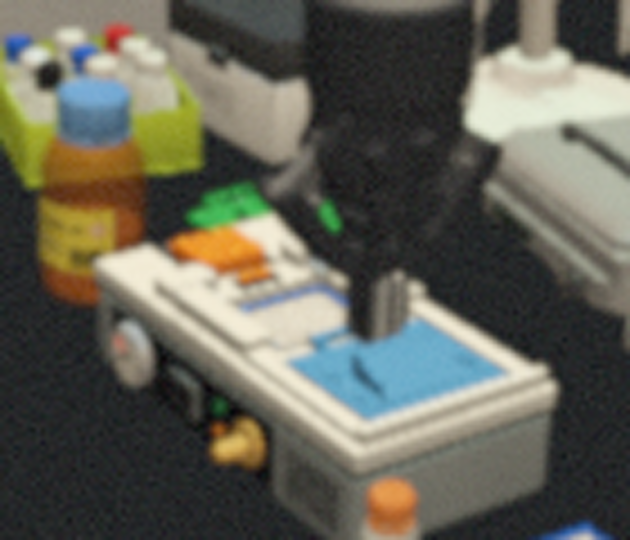

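A few mm of deck still show between the cover and the stop bar, so I'll keep going.

Emit:
play_rows:
  steps:
    - {"jaw": 0.0,"tx": -0.001,"ty": 0,"tz": 0,"spin": 0}
    - {"jaw": 0.0,"tx": -0.001,"ty": 0,"tz": 0,"spin": 0}
    - {"jaw": 0.0,"tx": -0.0005,"ty": 0,"tz": 0,"spin": 0}
    - {"jaw": 0.0,"tx": -0.0005,"ty": 0,"tz": 0,"spin": 0}
    - {"jaw": 0.0,"tx": -0.0005,"ty": 0,"tz": 0,"spin": 0}
    - {"jaw": 0.0,"tx": -0.0005,"ty": 0,"tz": 0,"spin": 0}
    - {"jaw": 0.0,"tx": 0,"ty": 0,"tz": 0,"spin": 0}
    - {"jaw": 0.0,"tx": 0,"ty": 0,"tz": 0,"spin": 0}
    - {"jaw": 0.0,"tx": 0,"ty": 0,"tz": 0,"spin": 0}
    - {"jaw": 0.0,"tx": 0,"ty": 0,"tz": 0,"spin": 0}

```text
time_s: 12.6
ee_pos: [0.4883, -0.1714, 0.2462]
tcp_rot: [-0.002, 0.657, 0.754, 0.002]
contact_force: [-2.1, 8.5, 3.6]
width: -0.0003
gripper_force: 4.6
```

```bash
python3 g.py
```

```text
t 12.6 toolx deg 97.92 tip in pump mm [68.3  0.  73.2] F [-8.7 -0.9  3.6] w -0.0003
```

The force has risen to 8.7 N against the stop. I'll back off, lift clear and clear the top camera's view.

Emit:
play_rows:
  steps:
    - {"jaw": 0.0,"tx": 0.001,"ty": 0,"tz": 0,"spin": 0}
    - {"jaw": 0.0,"tx": 0.002,"ty": 0,"tz": 0,"spin": 0}
    - {"jaw": 0.0,"tx": 0.004,"ty": 0,"tz": 0,"spin": 0}
    - {"jaw": 0.0,"tx": 0,"ty": 0,"tz": -0.005,"spin": 0}
    - {"jaw": 0.0,"tx": 0,"ty": 0,"tz": -0.015,"spin": 0}
    - {"jaw": 0.0,"tx": 0,"ty": 0,"tz": -0.03,"spin": 0}
    - {"jaw": 0.0,"tx": 0,"ty": 0,"tz": -0.03,"spin": 0}
    - {"jaw": 0.0,"tx": 0,"ty": 0,"tz": -0.03,"spin": 0}
    - {"jaw": 0.0,"tx": 0,"ty": 0,"tz": -0.03,"spin": 0}
    - {"jaw": 0.0,"tx": 0,"ty": 0,"tz": -0.02,"spin": 0}

```text
time_s: 13.6
ee_pos: [0.4876, -0.1659, 0.409]
tcp_rot: [0.001, 0.657, 0.754, 0.0]
contact_force: [0.3, 0.7, 0.3]
width: -0.0001
gripper_force: 0.0
```

Emit:
play_rows:
  steps:
    - {"jaw": 0.0,"tx": 0.03,"ty": -0.01,"tz": 0,"spin": 0}
    - {"jaw": 0.0,"tx": 0.03,"ty": -0.01,"tz": 0,"spin": 0}
    - {"jaw": 0.0,"tx": 0.03,"ty": -0.01,"tz": 0,"spin": 0}
    - {"jaw": 0.0,"tx": 0.03,"ty": -0.01,"tz": 0,"spin": 0}
    - {"jaw": 0.0,"tx": 0.03,"ty": -0.01,"tz": 0,"spin": 0}
    - {"jaw": 0.0,"tx": 0.03,"ty": -0.01,"tz": 0,"spin": 0}
    - {"jaw": 0.0,"tx": 0.03,"ty": -0.01,"tz": 0,"spin": 0}
    - {"jaw": 0.0,"tx": 0.03,"ty": -0.01,"tz": 0,"spin": 0}
    - {"jaw": 0.0,"tx": 0.03,"ty": -0.01,"tz": 0,"spin": 0}
    - {"jaw": 0.0,"tx": 0,"ty": 0,"tz": 0,"spin": 0}

```text
time_s: 14.6
ee_pos: [0.3602, 0.0913, 0.4068]
tcp_rot: [0.0, 0.655, 0.755, 0.0]
contact_force: [0.0, 0.2, 0.0]
width: 0.0002
gripper_force: 0.0
```

```bash
python3 g.py; python3 b.py; python3 - <<'E'
from h import *
s=cv2.cvtColor(get_image("side"),cv2.COLOR_RGB2BGR)[140:290,230:400]
t=cv2.cvtColor(get_image("top"),cv2.COLOR_RGB2BGR)[120:270,235:405]
cv2.imwrite("pics/c7.png",cv2.resize(np.hstack([s,t]),(796,351),interpolation=cv2.INTER_CUBIC))
E
```

```text
t 14.6 toolx deg 98.09 tip in pump mm [-208.7  -91.1  233.8] F [-0.2  0.1  0. ] w 0.0002
blue pump x 47.2 117.6 y -38.2 41.2
```

View pics/c7.png

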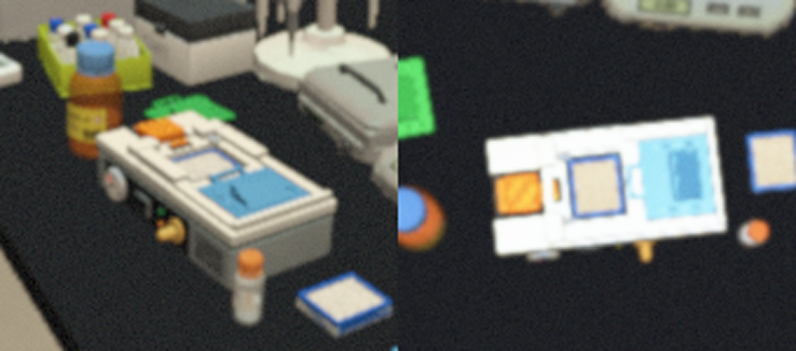

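The cover lies flat with its front edge at pump x ≈ 117.6 mm, against the stop face at 118. The tab is back up, and the bottle, vial and filter haven't moved.

```bash
python3 -c "from bench import order; print(order.sign_off())"
```

```text
the job is handed in; nothing more can be done
None
```

I pressed the tab until the cover sprang free, then pushed the cover along the deck to rest against the stop; the bottle, vial and spare filter stayed where they stood, and the job is handed in at about 15 s of the 35 s allowed.

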